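Load the turbidity reader and mix its reference vial

ROBOT

A 6-joint arm with a two-finger parallel gripper is mounted at the origin on the work surface; the furniture and walls round the work are solid. World frame = base frame: x ahead of the robot, y to its left, z up, the work surface at z = 0. Lengths are in m, angles in degrees, forces in N, time in s.
With the tool pointing down it reaches from about 0.4 to 0.825 m from the base axis. Payload 7 kg.
Tool frame: the origin (TCP) lies midway between the tips of the shut fingers; the grasp point (between the pads) lies 19 mm behind it; z points along the fingers, y is the line along which they close (so a half turn about z gives the same grasp; the last joint's range is limited). The gripper opens to 88 mm and grips with 3 to 60 N. Pads are 19 mm wide; open, the fingers measure 130 mm over their backs; the gripper's body (78 mm by 193 mm) begins 47 mm behind the grasp point.
Start: joints at [-29.158, 20.546, 0.682, 0, -70.136, -16.507], TCP at [0.472, -0.483, 0.227] pointing down, gripper open.
Joint ranges: [-176.03, 176.03], [-82.01, 121.73], [-58.28, 71.71], [-173.87, 95.51], [-174.79, -0.11], [-173.66, 173.66]. Speed limits (degrees/s): [136.94, 136.94, 172.46, 180, 180, 180].

INTERFACE

Orientations are given as a 3x3 rotation matrix whose columns are the frame's x, y, z axes.
In Python, from rig import robot gives the robot as it stands. Calls block until the motion is done:
- robot.goto(position, orientation): joint-space move of the TCP to a pose.
- robot.servo_line(position, ori=None, speed=0.15): straight line of the TCP; ori=None keeps the orientation; speed is the mean speed in m/s.
- robot.movej(angles): joint-space move.
- robot.move_gripper(opening): opening from 0.0 (shut) to 1.0 (fully open); the grip force is fixed at half the most; returns when the fingers have stopped.
- robot.dwell(seconds).
- robot.ik(position, orientation): joint angles nearest the present ones, or None.
- robot.grab_frame(name): name is "scene" or "top" or "wrist"; returns (picture, depth): 384x512x3 uint8, red, green, blue; 384x512 float32, m along the optical axis (not along the pixel's ray), 0 where there is no reading.
- robot.camera_info(name): a dict with "vfov" (degrees; the focal length in pixels is half the picture's height over the tangent of half this angle, whatever the lens; pixels are square), "cx", "cy" (the principal point, pixels), "view" (4x4, takes a point from world to camera coordinates); the wrist camera has in their place "T_tool_cam" (4x4, takes a point from camera to tool coordinates, whose origin is the TCP and whose axes are the flange's). Camera axes: x right, y down, z forward; pixel columns grow to the right and rows downward; lengths in m; the calibration is good to about 2 mm. A picture is of the moment at which its call begins: read the wrist's pose just before it. camera_info takes no time and is no camera call.
A pose or a line that the arm cannot do raises robot.Unreachable and nothing moves.
- robot.job_done(): hands the job in; it is judged then, once.
Readings, each from a call of its own:
- robot.read_t(): time.
- robot.read_qpos(): joint angles.
- robot.read_qvel(): joint speeds.
- robot.read_effort(): joint torques, N m.
- robot.read_position(): TCP position.
- robot.read_tcp_rot(): TCP orientation.
- robot.read_force(): force on the tool from outside, world axes, zero at the start.
- robot.read_ft_torque(): the same for the moment, N m.
- robot.read_grip_width(): opening from 0.0 (shut) to 1.0 (fully open).
- robot.read_finger_force(): force on a finger pad.
Only numpy, scipy, OpenCV 4.12 (cv2) and the standard library are available. Lean on these libraries where they do the work, as an engineer would, in place of code of your own. Each camera call takes 0.05 s, during which the arm holds its last target. There are 200 camera calls.

TASK

Get the turbidity reader ready: put every sample cell on the worktop into a D-shaped pocket of the reader, turned so that its flat matches the pocket's flat and standing fully home. Only when all the cells are in, take the reference vial out of the reader's round well, hold it upright on the small mixer's sprung pad and press the pad all the way down for two seconds to mix it, then stand it back in the well and let go. Leave the other things on the bench where they are.

Things in the scene. Friction and masses are not known exactly. Their poses are not given: they have to be found in the camera images.
- cell_1_mid (a point): sample cell, loose, 64 mm high, 60 g (mostly in the foot), all alike: D-shaped aluminium foot (42 mm across, 28 mm high, with one flat 14 mm from the axis) under a round grey cap to grip (26 mm across, 28 to 64 mm above the underside). Point: on the axis, 32 mm above the underside; z up the cell, x straight at the flat. None if absent.
- cell_2_mid (a point): sample cell, loose, 64 mm high, 60 g (mostly in the foot), all alike: D-shaped aluminium foot (42 mm across, 28 mm high, with one flat 14 mm from the axis) under a round grey cap to grip (26 mm across, 28 to 64 mm above the underside). Point: on the axis, 32 mm above the underside; z up the cell, x straight at the flat. None if absent.
- cell_3_mid (a point): sample cell, loose, 64 mm high, 60 g (mostly in the foot), all alike: D-shaped aluminium foot (42 mm across, 28 mm high, with one flat 14 mm from the axis) under a round grey cap to grip (26 mm across, 28 to 64 mm above the underside). Point: on the axis, 32 mm above the underside; z up the cell, x straight at the flat. None if absent.
- cell_4_mid (a point): sample cell, loose, 64 mm high, 60 g (mostly in the foot), all alike: D-shaped aluminium foot (42 mm across, 28 mm high, with one flat 14 mm from the axis) under a round grey cap to grip (26 mm across, 28 to 64 mm above the underside). Point: on the axis, 32 mm above the underside; z up the cell, x straight at the flat. None if absent.
- pocket_1: D-shaped pocket of the reader, 18 mm deep, 45 mm across, flat 15.5 mm from its centre (1.5 mm play round a cell, chamfered mouth). Origin: centre of its floor, 16 mm above the worktop; x points at its flat (each pocket another way), z up. A cell fully home stands on this floor, its point 32 mm above it; wrongly turned it stays 18 mm higher. Any cell fits any pocket, one each.
- pocket_2: D-shaped pocket of the reader, 18 mm deep, 45 mm across, flat 15.5 mm from its centre (1.5 mm play round a cell, chamfered mouth). Origin: centre of its floor, 16 mm above the worktop; x points at its flat (each pocket another way), z up. A cell fully home stands on this floor, its point 32 mm above it; wrongly turned it stays 18 mm higher. Any cell fits any pocket, one each.
- pocket_3: D-shaped pocket of the reader, 18 mm deep, 45 mm across, flat 15.5 mm from its centre (1.5 mm play round a cell, chamfered mouth). Origin: centre of its floor, 16 mm above the worktop; x points at its flat (each pocket another way), z up. A cell fully home stands on this floor, its point 32 mm above it; wrongly turned it stays 18 mm higher. Any cell fits any pocket, one each.
- pocket_4: D-shaped pocket of the reader, 18 mm deep, 45 mm across, flat 15.5 mm from its centre (1.5 mm play round a cell, chamfered mouth). Origin: centre of its floor, 16 mm above the worktop; x points at its flat (each pocket another way), z up. A cell fully home stands on this floor, its point 32 mm above it; wrongly turned it stays 18 mm higher. Any cell fits any pocket, one each.
- reader: turbidity reader, fixed: a low white block 62 x 310 mm and 34 mm high with five openings 62 mm apart in a row along its y axis (two D pockets, the round well, two D pockets), and a grey console 30 mm deep and 40 mm high along its +x side. Origin: middle of the white block, on the worktop.
- well: round well in the reader's row, 34 mm across and 18 mm deep; origin at the centre of its floor, 16 mm above the worktop
- vial_mid (a point): the reference vial: glass, 27 mm across, 64 mm high with a white screw cap (25 mm across, the top 14 mm), 28 g, standing loose in the reader's round well. The point is on its axis, 32 mm above its underside; z points up the vial.
- mixer_top (a point): tube mixer, fixed: round grey foot 90 mm across, with a round black rubber pad 44 mm across on top. The point is the centre of the pad's upper face when the pad is up (71 mm above the worktop); it does not move with the pad. (It is not the tall grey stand mixer, 150 mm square and 540 mm high, that is part of the room just ahead of the robot on its right: keep the arm clear of that.)
- pad (a joint): how far the mixer's sprung pad is pressed down: 0 up, 0.008 m fully down. About 2 N starts it moving, about 7 N holds it fully down; it springs back when let go. The vial's own weight does not move it.
- brass_weight: bystander: brass weight with a knob, 30 mm across, 53 mm high; origin under its centre
- timer: bystander: flat timer 62 x 62 x 18 mm; origin under its centre
- stopper: bystander: rubber stopper 31 mm across, 26 mm high; origin under its centre
- hex_key: bystander: hex key lying flat, 79 x 30 x 7 mm; origin under its centre
There are look-alikes about, which are no part of the job. What is shaped like the part that bears cell_3_mid but blue or orange is not meant.

How it is judged (in metres and radians):
On the way, in this order (a step that is already met when the one before it is completed fails the run):
1. all the sample cells stand fully home in D pockets (((horizontal distance between cell_1_mid and pocket_1 below 0.004 m and z of cell_1_mid in the frame of pocket_1 below 0.0345 m and angle between the x axis of cell_1_mid and the x axis of pocket_1, either way round below 0.25 rad) or (horizontal distance between cell_1_mid and pocket_2 below 0.004 m and z of cell_1_mid in the frame of pocket_2 below 0.0345 m and angle between the x axis of cell_1_mid and the x axis of pocket_2, either way round below 0.25 rad) or (horizontal distance between cell_1_mid and pocket_3 below 0.004 m and z of cell_1_mid in the frame of pocket_3 below 0.0345 m and angle between the x axis of cell_1_mid and the x axis of pocket_3, either way round below 0.25 rad) or (horizontal distance between cell_1_mid and pocket_4 below 0.004 m and z of cell_1_mid in the frame of pocket_4 below 0.0345 m and angle between the x axis of cell_1_mid and the x axis of pocket_4, either way round below 0.25 rad)) and angle between each of cell_1_mid, cell_2_mid, cell_3_mid, cell_4_mid's own z axis and vertical below 0.08 rad and ((horizontal distance between cell_2_mid and pocket_1 below 0.004 m and z of cell_2_mid in the frame of pocket_1 below 0.0345 m and angle between the x axis of cell_2_mid and the x axis of pocket_1, either way round below 0.25 rad) or (horizontal distance between cell_2_mid and pocket_2 below 0.004 m and z of cell_2_mid in the frame of pocket_2 below 0.0345 m and angle between the x axis of cell_2_mid and the x axis of pocket_2, either way round below 0.25 rad) or (horizontal distance between cell_2_mid and pocket_3 below 0.004 m and z of cell_2_mid in the frame of pocket_3 below 0.0345 m and angle between the x axis of cell_2_mid and the x axis of pocket_3, either way round below 0.25 rad) or (horizontal distance between cell_2_mid and pocket_4 below 0.004 m and z of cell_2_mid in the frame of pocket_4 below 0.0345 m and angle between the x axis of cell_2_mid and the x axis of pocket_4, either way round below 0.25 rad)) and ((horizontal distance between cell_3_mid and pocket_1 below 0.004 m and z of cell_3_mid in the frame of pocket_1 below 0.0345 m and angle between the x axis of cell_3_mid and the x axis of pocket_1, either way round below 0.25 rad) or (horizontal distance between cell_3_mid and pocket_2 below 0.004 m and z of cell_3_mid in the frame of pocket_2 below 0.0345 m and angle between the x axis of cell_3_mid and the x axis of pocket_2, either way round below 0.25 rad) or (horizontal distance between cell_3_mid and pocket_3 below 0.004 m and z of cell_3_mid in the frame of pocket_3 below 0.0345 m and angle between the x axis of cell_3_mid and the x axis of pocket_3, either way round below 0.25 rad) or (horizontal distance between cell_3_mid and pocket_4 below 0.004 m and z of cell_3_mid in the frame of pocket_4 below 0.0345 m and angle between the x axis of cell_3_mid and the x axis of pocket_4, either way round below 0.25 rad)) and ((horizontal distance between cell_4_mid and pocket_1 below 0.004 m and z of cell_4_mid in the frame of pocket_1 below 0.0345 m and angle between the x axis of cell_4_mid and the x axis of pocket_1, either way round below 0.25 rad) or (horizontal distance between cell_4_mid and pocket_2 below 0.004 m and z of cell_4_mid in the frame of pocket_2 below 0.0345 m and angle between the x axis of cell_4_mid and the x axis of pocket_2, either way round below 0.25 rad) or (horizontal distance between cell_4_mid and pocket_3 below 0.004 m and z of cell_4_mid in the frame of pocket_3 below 0.0345 m and angle between the x axis of cell_4_mid and the x axis of pocket_3, either way round below 0.25 rad) or (horizontal distance between cell_4_mid and pocket_4 below 0.004 m and z of cell_4_mid in the frame of pocket_4 below 0.0345 m and angle between the x axis of cell_4_mid and the x axis of pocket_4, either way round below 0.25 rad))), for 0.2 s.
2. the vial, upright, presses the mixer's pad fully down for a second (value of joint pad above 0.0068 m and contact force between vial and mixer above 1 N and angle between vial_mid's own z axis and vertical below 0.2 rad), for 1 s.
At the end, for the whole second after the job is handed in: each cell present is home in a D pocket (4 mm of its centre, 2.5 mm of its floor, tilt under 0.08 rad, flats within 0.25 rad); the vial rests in the round well (8 mm of its centre, 2.5 mm of its floor, tilt under 0.15 rad); the pad is up (under 2 mm) (all of step 1 and horizontal distance between vial_mid and well below 0.008 m and z of vial_mid in the frame of well below 0.0345 m and angle between vial_mid's own z axis and vertical below 0.15 rad and value of joint pad below 0.002 m and linear speed of vial below 0.03 m/s); the robot touches nothing.
It fails at once if a bystander (brass weight, timer, stopper, hex key) is moved more than 5 cm (distance of any of brass_weight, timer, stopper, hex_key from where it was at the start of the episode above 0.05 m).
Of cell_1, cell_2, cell_3, cell_4 only 3 to 4 are there at a start; the rules pass over those that are not, and their reading is None.
At some moment in a run one of cell_1, cell_2, cell_3, cell_4 may be knocked a few centimetres aside while the robot is not near it.
It also fails if it takes over 210 s, if anything falls off the work surface, if the arm or the gripper's body presses on something with over 40 N, if the wrist force passes 120 N, or if a joint passes its speed limit or range.

## Working session

There is one attempt and no reset: what is moved stays moved. The work goes in short steps, each a Python script; the robot and the scene stay as the last script left them, time stands still between calls to the robot, and variables do not carry over. Pictures are saved under pics/ and viewed, at most 14 in all, crops included, and the job is handed in when it is done.

```bash
mkdir -p pics; ls; python3 - <<'E'
from rig import robot
import cv2,numpy as np
for n in("scene","top"):
    im,d=robot.grab_frame(n); cv2.imwrite(f"pics/{n}0.png",im[:,:,::-1]); np.save(f"{n}0.npy",d)
    print(n,robot.camera_info(n))
print(robot.camera_info("wrist"),robot.read_t())
E
```

```text
pics
scene {'vfov': 45.535409738293566, 'cx': 268.53859254502066, 'cy': 192.46729221280344, 'view': array([[ 0.24296265,  0.97003088, -0.00303883, -0.19252005],
       [ 0.69998533, -0.17749167, -0.69174941, -0.28026633],
       [-0.67155766,  0.16594213, -0.72213123,  1.35616284],
       [ 0.        ,  0.        ,  0.        ,  1.        ]])}
top {'vfov': 42.31545169565376, 'cx': 260.71472721259903, 'cy': 192.888242139593, 'view': array([[ 0.01905492, -0.99981723, -0.0015521 ,  0.06130501],
       [-0.98984808, -0.01864619, -0.14090105,  0.50474127],
       [ 0.14084636,  0.0042212 , -0.99002247,  1.13684434],
       [ 0.        ,  0.        ,  0.        ,  1.        ]])}
{'vfov': 67.63675785100757, 'cx': 253.44439550382268, 'cy': 184.63332171047352, 'T_tool_cam': array([[ 7.08250036e-04, -9.69117223e-01, -2.46599485e-01,
         6.61761731e-02],
       [ 9.99999441e-01,  8.79942098e-04, -5.86040977e-04,
         5.37396020e-04],
       [ 7.84935672e-04, -2.46598932e-01,  9.69117305e-01,
        -1.57670495e-01],
       [ 0.00000000e+00,  0.00000000e+00,  0.00000000e+00,
         1.00000000e+00]])} 0.1
```

View pics/scene0.png

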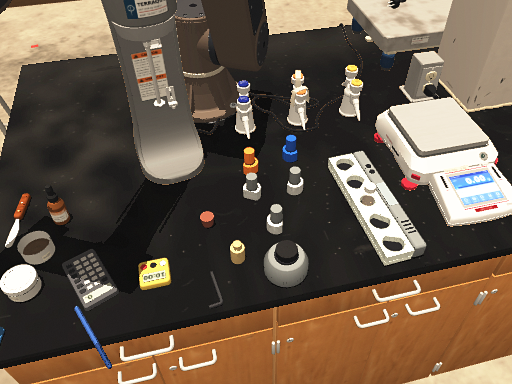

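View pics/top0.png

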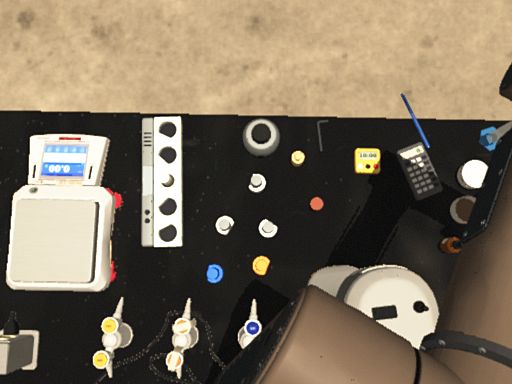

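Scene picture: three grey-capped cells at (252,185), (295,180) and (275,220). The look-alikes are orange at (250,160) and blue at (290,148). The reader runs from (345,160) to (390,245) with the vial at (370,195), and the tube mixer is at (286,260). The brass weight (237,252), stopper (207,219), timer (155,273) and hex key (217,290) are bystanders. Top picture: the cells are at (257,182), (224,225) and (267,228).

Next I'll turn these into coordinates and check where the stand mixer and arm are.

```bash
cat > h.py <<'E'
from rig import robot
import cv2,numpy as np
def cam(n,pose=None):
    c=robot.camera_info(n); f=192/np.tan(np.radians(c['vfov'])/2)
    if n=="wrist":
        p,R=pose; T=np.eye(4);T[:3,:3]=R;T[:3,3]=p; W=T@c['T_tool_cam']
    else: W=np.linalg.inv(c['view'])
    return f,c['cx'],c['cy'],W
def ray(C,uv,z):
    f,cx,cy,W=C; uv=np.atleast_2d(np.asarray(uv,float))
    d=np.c_[(uv[:,0]-cx)/f,(uv[:,1]-cy)/f,np.ones(len(uv))]@W[:3,:3].T
    o=W[:3,3]; return o+d*((z-o[2])/d[:,2])[:,None]
def cloud(C,D):
    f,cx,cy,W=C; v,u=np.mgrid[:384,:512]
    P=np.stack([(u-cx)/f*D,(v-cy)/f*D,D],-1)@W[:3,:3].T+W[:3,3]; P[D==0]=np.nan; return P
def proj(C,P):
    f,cx,cy,W=C; q=np.linalg.inv(W)@np.r_[P,1]; return np.array([cx+f*q[0]/q[2],cy+f*q[1]/q[2]])
def look(n="wrist"):
    p=np.array(robot.read_position()),np.array(robot.read_tcp_rot())
    im,d=robot.grab_frame(n); return im,d,cam(n,p)
def down(yaw): # tool y at yaw-90
    a=np.radians(yaw); c,s=np.cos(a),np.sin(a)
    return np.array([[c,s,0],[s,-c,0],[0,0,-1.]])
E
python3 - <<'E'
from h import *
np.set_printoptions(precision=3,suppress=True)
C=cam("top"); P=cloud(C,np.load("top0.npy"))
for n,uv,z in [("c1",(257,182),.064),("c2",(224,225),.064),("c3",(267,228),.064),("blue",(214,273),.064),("or",(261,265),.064),("brass",(298,157),.05),("stopper",(317,204),.026),("timer",(368,160),.018),("key",(321,130),.005),("mixer",(261,133),.071),("rtl",(154,116),.034),("rtr",(182,116),.034),("rbl",(154,247),.034),("rbr",(182,247),.034)]:
    print(n,ray(C,uv,z)[0],P[uv[1],uv[0]])
for uv in [(390,305),(335,280),(430,300),(390,270),(300,340),(380,350),(450,300),(490,200),(500,170),(440,330),(320,300)]: print(uv,P[uv[1],uv[0]])
Cs=cam("scene");S=cloud(Cs,np.load("scene0.npy"))
for uv in [(150,20),(120,20),(160,20),(150,90),(170,165),(150,180),(200,160),(205,70),(245,40),(265,30),(185,20),(190,50)]: print("s",uv,S[uv[1],uv[0]])
print(np.array(robot.read_tcp_rot()))
for p in [(.6,0,.3),(.6,.15,.25),(.55,.27,.2),(.45,.27,.2)]:
  for y in (0,90,-90): print(p,y,robot.ik(p,down(y)))
E
```

```text
c1 [0.525 0.08  0.064] [0.525 0.08  0.061]
c2 [0.424 0.153 0.064] [0.424 0.153 0.063]
c3 [0.419 0.055 0.064] [0.419 0.055 0.067]
blue [0.315 0.173 0.064] [0.315 0.173 0.062]
or [0.335 0.067 0.064] [0.335 0.067 0.065]
brass [ 0.589 -0.016  0.05 ] [ 0.588 -0.015  0.053]
stopper [ 0.481 -0.063  0.026] [ 0.481 -0.063  0.027]
timer [ 0.591 -0.187  0.018] [ 0.592 -0.188  0.017]
key [ 0.668 -0.075  0.005] [ 0.67  -0.076 -0.004]
mixer [0.64  0.073 0.071] [0.639 0.073 0.072]
rtl [0.687 0.333 0.034] [nan nan nan]
rtr [0.688 0.265 0.034] [0.698 0.27  0.003]
rbl [0.372 0.317 0.034] [0.373 0.324 0.001]
rbr [0.373 0.252 0.034] [ 0.374  0.258 -0.002]
(390, 305) [ 0.286 -0.109  0.51 ]
(335, 280) [ 0.304 -0.105  0.031]
(430, 300) [ 0.293 -0.166  0.502]
(390, 270) [ 0.333 -0.114  0.495]
(300, 340) [0.283 0.036 0.817]
(380, 350) [ 0.274 -0.026  0.803]
(450, 300) [ 0.308 -0.11   0.726]
(490, 200) [ 0.406 -0.164  0.698]
(500, 170) [ 0.44  -0.183  0.684]
(440, 330) [ 0.282 -0.097  0.733]
(320, 300) [0.31  0.019 0.792]
s (150, 20) [ 0.338 -0.103  0.409]
s (120, 20) [ 0.328 -0.155  0.41 ]
s (160, 20) [ 0.33
[... 538 characters left out ...]
0, 0.3) -90 [ 18.643  11.341  -2.462   0.    -76.197 -18.643]
(0.6, 0.15, 0.25) 0 [ 32.103  14.481  -4.822   0.    -70.697  57.897]
(0.6, 0.15, 0.25) 90 [ 32.103  14.481  -4.822   0.    -70.697 147.897]
(0.6, 0.15, 0.25) -90 [ 32.103  14.481  -4.822   0.    -70.697 -32.103]
(0.55, 0.27, 0.2) 0 [ 44.389  15.772  -9.745   0.    -64.483  45.611]
(0.55, 0.27, 0.2) 90 [ 44.389  15.772  -9.745   0.    -64.483 135.611]
(0.55, 0.27, 0.2) -90 [ 44.389  15.772  -9.745   0.    -64.483 -44.389]
(0.45, 0.27, 0.2) 0 [ 52.401   7.535 -20.397   0.    -62.068  37.599]
(0.45, 0.27, 0.2) 90 [ 52.401   7.535 -20.397   0.    -62.068 127.599]
(0.45, 0.27, 0.2) -90 [ 52.401   7.535 -20.397   0.    -62.068 -52.401]
```

```bash
python3 - <<'E'
from h import *
np.set_printoptions(precision=3,suppress=True)
p=robot.read_position(); robot.servo_line([p[0],p[1],.34],speed=.2)
def snap(n,pos,yaw):
    robot.goto(pos,down(yaw)); im,d,C=look(); cv2.imwrite(f"pics/{n}.png",im[:,:,::-1]); np.savez(n,im=im,d=d,W=C[3])
snap("cells",[.46,.09,.28],-90)
im,d,C=look("top"); cv2.imwrite("pics/top1.png",im[:,:,::-1])
snap("reader",[.53,.262,.2],-90)
print(robot.read_t(),robot.read_position(),robot.read_force())
E
```

```text
3.8583 [0.53  0.262 0.2  ] [-0.771 -0.158 -0.211]
```

View pics/cells.png

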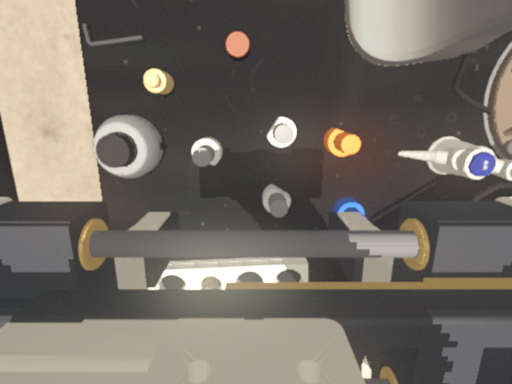

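View pics/reader.png

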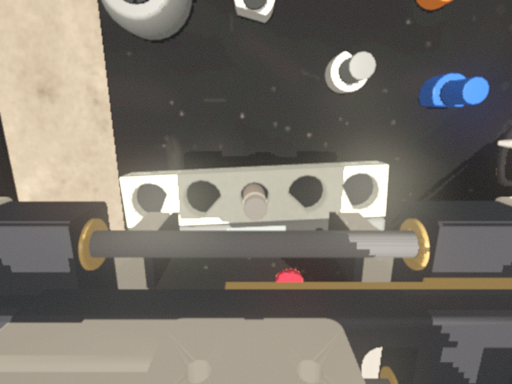

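Wrist views: the gripper hides everything below about row 200. The cells show at (206,152), (282,131) and (277,200), and the pockets at (150,198), (203,197), (307,192) and (360,190), with the vial at (255,200). A target directly under the camera lands at about row 111, so I'll look at each pocket and cell that way.

```bash
cat >> h.py <<'E'
from scipy.optimize import least_squares
def over(t,z=.15,yaw=-90):
    "wrist camera straight above t"
    a=np.radians(yaw); robot.goto([t[0]-.066*np.cos(a),t[1]-.066*np.sin(a),z],down(yaw))
def fitD(P,R,F):
    "P Nx2 outline -> centre, flat angle (deg), rms"
    def f(x):
        d=P-x[:2]; s=d@[np.cos(x[2]),np.sin(x[2])]
        return np.maximum(np.hypot(*d.T)-x[3],s-x[3]*F/R)
    c=P.mean(0); best=None
    for a in np.arange(0,6.28,.5):
        r=least_squares(f,[*c,a,R],x_scale=[.01,.01,.3,.01],loss='soft_l1',f_scale=.001)
        if best is None or r.cost<best.cost: best=r
    x=best.x; return x[:2],np.degrees(x[2])%360,x[3],np.sqrt(np.mean(f(x)**2))
def outline(mask,C,z,near):
    "largest contour near a world point, cast on plane z"
    m=cv2.morphologyEx(mask.astype(np.uint8)*255,cv2.MORPH_OPEN,np.ones((3,3)))
    cs,_=cv2.findContours(m,cv2.RETR_EXTERNAL,cv2.CHAIN_APPROX_NONE)
    cs=[c[:,0] for c in cs if cv2.contourArea(c)>300]
    if not cs: return None
    uv=proj(C,[near[0],near[1],z]); c=min(cs,key=lambda c:np.hypot(*(c.mean(0)-uv)))
    return ray(C,c,z)[:,:2],c
E
python3 - <<'E'
from h import *
np.set_printoptions(precision=4,suppress=True)
rc=np.array([.53,.292]); ax=np.array([.315,.0145]);ax/=np.hypot(*ax)
T=[rc+ax*k*.062 for k in(-2,-1,0,1,2)]+[np.array(c) for c in((.525,.08),(.424,.153),(.419,.055))]
rows=[]
for i,t in enumerate(T):
    over(t); im,d,C=look(); np.savez(f"L{i}",im=im,d=d,W=C[3],t=t)
    u,v=proj(C,[*t,.034]).astype(int); rows.append(cv2.resize(im[max(v-50,0):v+50,u-50:u+50,::-1],(200,200)))
    P=cloud(C,d)[:,:,2]; m=(P<.025)&(P>.002) if i<5 else P>.014
    o=outline(m,C,.034 if i<5 else .028,t)
    if i==2 or o is None: print(i,o is None);continue
    print(i,len(o[1]),o[1].mean(0),*fitD(o[0],*((.0225,.0155) if i<5 else(.021,.014))))
cv2.imwrite("pics/mos.png",np.vstack([np.hstack(rows[:4]),np.hstack(rows[4:])]))
print(robot.read_t())
E
```

```text
0 135 [256.1556 110.9333] [0.4048 0.2864] 28.341698614186416 0.0212233613053569 0.000511484673468997
1 123 [257.9919 110.8293] [0.4668 0.2895] 47.04693383357681 0.02125169884083804 0.00025847365866521845
2 False
3 128 [252.3906 110.7969] [0.5907 0.2957] 138.8133916779382 0.021256686454701697 0.00030636537687827903
4 133 [252.2932 111.3383] [0.6526 0.2987] 156.93398678609097 0.021225139882233807 0.00035887230304511677
5 128 [250.6484 109.75  ] [0.5289 0.0811] 75.21888262904253 0.020286188239897047 0.000597138583828696
6 119 [250.6303 111.2017] [0.4255 0.1529] 238.8898482053845 0.020418641729538264 0.0002729666097075063
7 123 [253.5366 109.5772] [0.4209 0.0511] 327.31531541539965 0.020368677645219598 0.0004331895171427979
8.4083
```

View pics/mos.png

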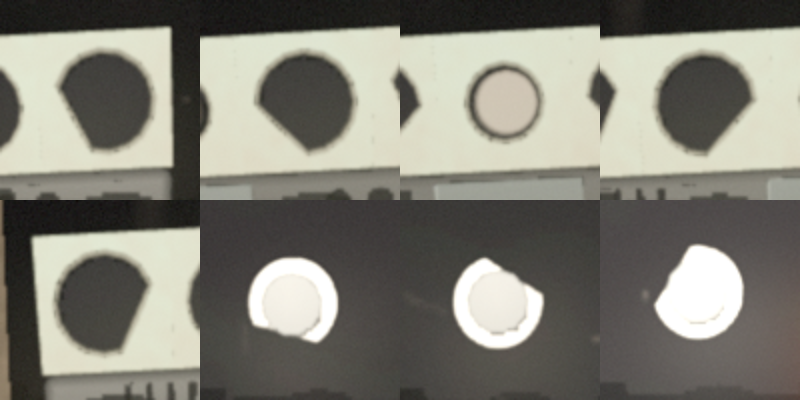

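```bash
cat >> h.py <<'E'
POCK={0:((.4048,.2864),28.3),1:((.4668,.2895),47.0),3:((.5907,.2957),138.8),4:((.6526,.2987),156.9)}
WELL=(.5287,.2926)
GZ=.033
def seecell(t):
    over(t); im,d,C=look(); P=cloud(C,d)[:,:,2]
    o=outline(P>.014,C,.028,t); c,a,r,e=fitD(o[0],.021,.014); u=o[1].mean(0)
    print("cell",c.round(4),round(a,1),"r",round(r,4),"rms",round(e,5)); return c,a
def pinch(c,yaw,b=(0,0),op=.6):
    p=np.add(c,b); robot.move_gripper(op)
    robot.goto([*p,.12],down(yaw)); robot.servo_line([*p,GZ],speed=.12)
    robot.move_gripper(0.); print("grip",robot.read_grip_width(),robot.read_finger_force())
def place(p,yaw,b=(0,0)):
    p=np.add(p,b); robot.servo_line([*robot.read_position()[:2],.16],speed=.2)
    robot.goto([*p,.16],down(yaw)); robot.servo_line([*p,GZ+.040],speed=.12); f0=np.array(robot.read_force())
    ok=True
    for z in np.arange(.037,.0155,-.0015):
        robot.servo_line([*p,GZ+z],speed=.03); f=np.array(robot.read_force())-f0
        if f[2]>8: print("push",z,f.round(1)); ok=z<.0185; break
    print("placed",ok,robot.read_position(),f.round(1)); return ok
def release(op=.55):
    robot.move_gripper(op); p=robot.read_position(); robot.servo_line([p[0],p[1],.16],speed=.2)
E
python3 - <<'E'
from h import *
np.set_printoptions(precision=4,suppress=True)
c,a=seecell((.5289,.0811)); ap=POCK[4][1]; g=-(ap-a)
pinch(c,g+90); robot.move_gripper(.6); robot.servo_line([*c,.12],speed=.2)
pinch(c,g); robot.move_gripper(.6); robot.servo_line([*c,.12],speed=.2)
c2,a2=seecell(c); print("b",c-c2,robot.read_t())
E
```

```text
cell [0.5289 0.0811] 75.1 r 0.0203 rms 0.00043
grip 0.2916060585285133 30.000731348991394
grip 0.2910692109580963 29.9971604347229
cell [0.5288 0.081 ] 76.0 r 0.0203 rms 0.00049
b [0.0002 0.0001] 18.8667
```

The calibration bias is negligible, so I'll place the first cell.

```bash
cat >> h.py <<'E'
def job(t,k):
    c,a=seecell(t); d=(POCK[k][1]-a+180)%360-180; py=None
    for py in (0,180):   # place yaw, fingers across the row
        g=(py-d+180)%360-180
        if robot.ik([*c,.12],down(g)) is not None and robot.ik([*POCK[k][0],.16],down(py)) is not None: break
    print("g",g,"py",py); pinch(c,g)
    ok=place(POCK[k][0],py)
    if ok: release()
    return ok
def checkpocket(k):
    over(POCK[k][0],.17); im,d,C=look(); P=cloud(C,d); u,v=proj(C,[*POCK[k][0],.08]).round().astype(int)
    z=np.nanmedian(P[v-4:v+5,u-4:u+5,2]); print("pocket",k,"cap top z",z,"t",robot.read_t()); return im,C
E
python3 - <<'E'
from h import *
if job((.5288,.0810),4):
    im,C=checkpocket(4); cv2.imwrite("pics/p4.png",im[:220,:,::-1])
E
```

```text
cell [0.5288 0.0811] 75.0 r 0.0204 rms 0.00038
g -81.86837095302985 py 0
grip 0.2928929189038576 29.997358918190002
placed True [0.65283186 0.29881906 0.04932744] [-0.4  0.6  2.7]
pocket 4 cap top z 0.07948790106653167 t 30.6167
```

View pics/p4.png

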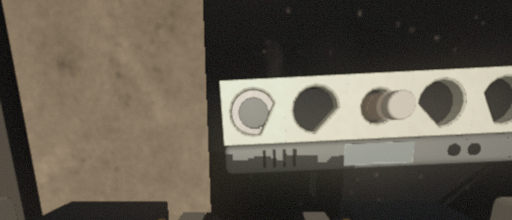

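The first cell is home at (252,112), with its flat matching the pocket's flat. On to the next two.

```bash
python3 - <<'E'
from h import *
if job((.4255,.1529),3):
    checkpocket(3)
    if job((.4209,.0511),1):
        checkpocket(1)
        robot.goto([.46,.06,.3],down(-90)); 
        im,d,C=look("top"); cv2.imwrite("pics/top2.png",im[:,:,::-1])
E
```

```text
cell [0.4256 0.1528] 238.7 r 0.0204 rms 0.00046
g 99.86937413176383 py 0
grip 0.29365843408443565 29.996992349624634
placed True [0.59096084 0.29582434 0.04930815] [ 0.9 -0.9  1. ]
pocket 3 cap top z 0.07946147947634737 t 46.1583
cell [0.421  0.0512] 327.2 r 0.0204 rms 0.00037
g -79.82166698772437 py 0
grip 0.2910512655122175 29.997649490833282
placed True [0.46703197 0.28971348 0.04928059] [-1.8  0.8  3.2]
pocket 1 cap top z 0.07960886749558971 t 58.8083
```

```bash
python3 - <<'E'
from h import *
im,d,C=look("scene"); cv2.imwrite("pics/scene2.png",im[:,:,::-1])
E
```

```text
(no output)
```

View pics/scene2.png

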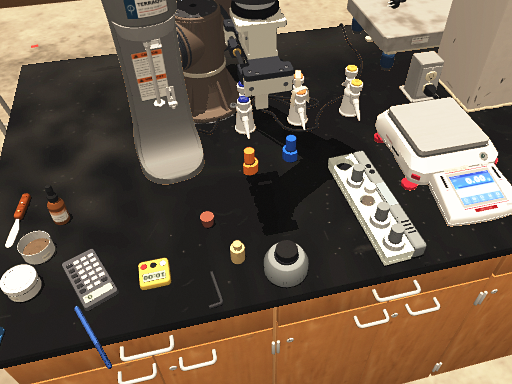

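All three cells are in, and the scene picture shows no other grey cell on the bench. Next is the vial: find its cap and the mixer pad, then grip it.

```bash
python3 - <<'E'
from h import *
np.set_printoptions(precision=4,suppress=True)
def centre(t,lo,z):
    over(t); im,d,C=look(); P=cloud(C,d)[:,:,2]
    o=outline(P>lo,C,z,t)[0]; (c,r)=cv2.minEnclosingCircle(o.astype(np.float32)); print(np.array(c),r); return np.array(c),im
m,im=centre((.64,.073),.064,.071); cv2.imwrite("pics/mix.png",im[:220,:,::-1])
v,im=centre(WELL,.066,.080)
np.savez("vm",m=m,v=v); print(robot.read_t())
E
```

```text
[0.6415 0.0723] 0.021859442815184593
[0.5281 0.2926] 0.012146047316491604
62.175
```

View pics/mix.png

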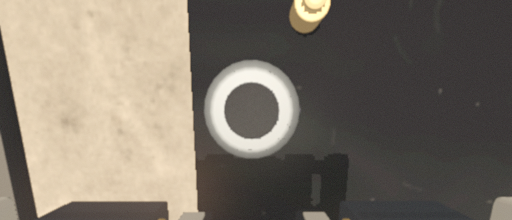

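The black pad shows at (252,110), and its measured radius of 22 mm matches the description.

```bash
python3 - <<'E'
from h import *
np.set_printoptions(precision=4,suppress=True)
q=np.load("vm.npz"); m,v=q['m'],q['v']; D=down(0)
robot.move_gripper(.55); robot.goto([*v,.16],D); robot.servo_line([*v,.046],speed=.1); robot.move_gripper(0.)
print("grip",robot.read_grip_width()*88,robot.read_finger_force())
robot.servo_line([*v,.2],speed=.12); robot.goto([*m,.2],D); robot.servo_line([*m,.106],speed=.1); robot.dwell(.3)
f0=np.array(robot.read_force()); L=[]
for z in np.arange(.102,.0905,-.001):
    robot.servo_line([*m,z],speed=.02); robot.dwell(.1); f=np.array(robot.read_force())-f0
    L.append((round(z,4),round(robot.read_position()[2],4),round(f[2],1)))
    if f[2]>14: break
robot.dwell(2.2); print(L,np.array(robot.read_force())-f0,robot.read_grip_width()*88)
im,d,C=look("scene"); cv2.imwrite("pics/press.png",cv2.resize(im[150:310,200:420,::-1],None,fx=3,fy=3))
print(robot.read_t())
E
```

```text
grip 25.68141015540085 29.973953967128182
[(np.float64(0.102), np.float64(0.1019), np.float64(-0.1)), (np.float64(0.101), np.float64(0.1012), np.float64(1.6)), (np.float64(0.1), np.float64(0.1001), np.float64(2.8)), (np.float64(0.099), np.float64(0.0991), np.float64(2.8)), (np.float64(0.098), np.float64(0.0981), np.float64(3.5)), (np.float64(0.097), np.float64(0.0971), np.float64(4.5)), (np.float64(0.096), np.float64(0.0961), np.float64(4.8)), (np.float64(0.095), np.float64(0.0951), np.float64(5.5)), (np.float64(0.094), np.float64(0.0942), np.float64(6.2)), (np.float64(0.093), np.float64(0.0933), np.float64(6.2)), (np.float64(0.092), np.float64(0.0931), np.float64(11.0)), (np.float64(0.091), np.float64(0.093), np.float64(16.6))] [-3.3774  0.5836 17.497 ] 25.73823891837507
76.0
```

View pics/press.png

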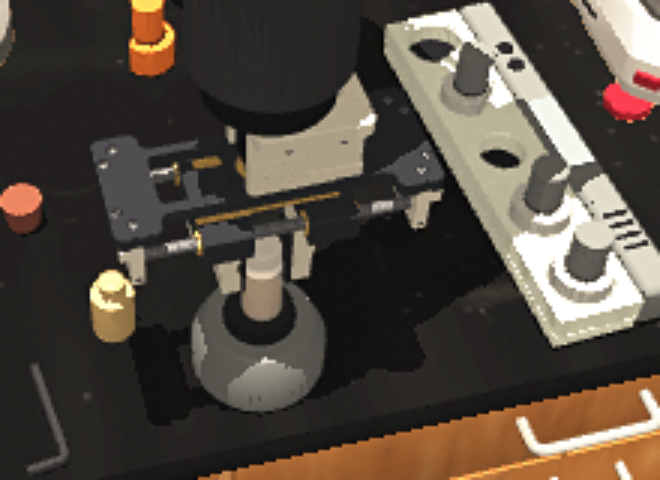

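The force rose sharply after 8 mm of travel, so the pad bottomed out. It was held down for over 2 s with the vial upright in the picture. Now I'll return the vial.

```bash
python3 - <<'E'
from h import *
np.set_printoptions(precision=4,suppress=True)
q=np.load("vm.npz"); m=q['m']; D=down(0); w=np.mean([POCK[k][0] for k in POCK],0); print("well",w)
robot.servo_line([*m,.106],speed=.03); robot.servo_line([*m,.2],speed=.15)
robot.goto([*w,.2],D); robot.servo_line([*w,.07],speed=.1); f0=np.array(robot.read_force())
for z in np.arange(.068,.0445,-.0015):
    robot.servo_line([*w,z],speed=.03); f=np.array(robot.read_force())-f0
    if f[2]>3: break
print(z,robot.read_position(),f)
robot.move_gripper(.55); robot.servo_line([*w,.2],speed=.12)
for t in [POCK[1][0],w,POCK[3][0],POCK[4][0]]:
    over(t,.17); im,d,C=look(); P=cloud(C,d)[:,:,2]; o=outline(P>.066,C,.08,t)[0]
    c,r=cv2.minEnclosingCircle(o.astype(np.float32)); print(np.array(c)-t,r,np.nanmedian(P[P>.066][:]) if 0 else np.nanmedian([P[tuple((proj(C,[*c,.08])[::-1]).astype(int)+[i,j])] for i in(-2,0,2) for j in(-2,0,2)]))
over(w,.2); im,d,C=look(); cv2.imwrite("pics/fin.png",im[:220,:,::-1]); print(robot.read_t())
E
```

```text
well [0.5287 0.2926]
0.045499999999999985 [0.5292 0.2928 0.0462] [-1.3617 -1.2197  5.04  ]
[ 0.001  -0.0004] 0.012827812694013119 0.07967457134716174
[ 0.     -0.0002] 0.012230202555656433 0.07926170791100237
[-0.0004  0.    ] 0.01292435172945261 0.07989295717738412
[-0.0004  0.0005] 0.01284717209637165 0.07938965477446111
89.35
```

View pics/fin.png

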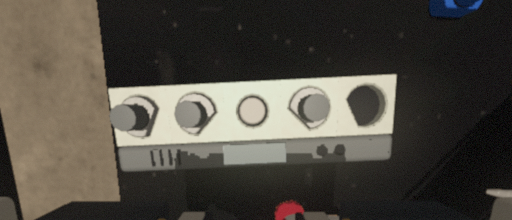

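The three cells at (125,115), (195,112) and (310,107) and the vial at (252,111) are all seated, with cap tops at about 0.080 m. The arm is clear, so I'm handing in.

```bash
python3 -c "
from rig import robot
print(robot.job_done())"
```

```text
the job is handed in; nothing more can be done
None
```

The job is handed in at about 89 s of robot time: all three sample cells found are home in D pockets, and the vial was mixed with the pad fully down for over 2 s and is back in the well; no verdict was returned.

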